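Tighten the shelf clamp with a ratchet wrench

TASK

The shelf's clamp has worked loose: swivel the flat cover by its knob right off the hex nut, put the ratchet ring wrench from the cork mat down over the nut, and swing its handle back and forth between the two stop pins, clockwise to tighten and letting it slip freely on the way back, until the nut stops turning. Then lift the wrench off and lay it back down on the cork mat without dropping it; leave the cover open, and leave the turntable caddy and the things on it alone.

Things in the scene. Friction and masses are not known exactly. Their poses are not given: they have to be found in the camera images.
- bracket: White clamp bracket fixed to the shelf, 180 x 140 mm, 30 mm high. Origin at shelf level under the nut's axis; x runs from its front edge (x -60, robot's side) to its back edge (x +120), y left, z up. Two steel stop pins, 12 mm across, stand on it at x -46, y +/-59 mm, up to 58 mm above the shelf: they let a seated wrench's handle swing about 0.7 rad either side of the bracket's -x direction.
- nut (a joint): Angle of the hex nut, rad, growing clockwise seen from above (tightening). It starts at 0 to 0.3 and meets a hard stop, fully tight, at 2.2. Friction of about 0.35 N m holds it wherever it is left.
- nut_top (a point): Top of the hex nut on its vertical axis, 52 mm above the shelf; turns with the nut. The hexagon is 46 mm across flats and stands on the bracket's top, 30 to 44 mm above the shelf; above it an 8 mm hexagonal taper from 46 to 35 mm across flats and a stud 20 mm across up to 56 mm. This point's x axis points square at one of the six flats.
- cover (a joint): Angle of the flat cover about its pivot screw, rad: 0 right over the nut, growing as it swivels clockwise seen from above (towards the bracket's +y side), stop at 2.0. Starts at 0 to 0.25; stays where it is left (friction about 0.08 N m, under 1 N at the knob). From 1.2 on it clears the wrench.
- cover_pivot (a point): Top of the cover plate on its vertical pivot axis, 85 mm behind the nut's axis (bracket x +85 mm), 66 mm above the shelf. The aluminium plate is 4 mm thick, 66 mm wide with round ends, reaching 128 mm from the pivot.
- cover_knob (a point): Centre of the top of the cover's round black knob, 22 mm across, 28 mm high, top 94 mm above the shelf, 100 mm from the pivot axis; it moves with the cover.
- wrench: Steel ratchet ring wrench, 197 mm long, 0.36 kg. Origin on the axis of its ring head at the underside; the handle runs along -x. Head 86 mm across, 24 mm high, hex socket right through. Handle bar 18 mm wide, 12 to 28 mm above the underside, x -43 to -128 mm, then a round end boss 26 mm across, 28 mm high. Seated on the nut, its underside rests on the bracket's top, 30 mm above the shelf.
- wrench_grip (a point): Middle of the handle bar, where to hold it: wrench x -105 mm, 20 mm above the underside. Axes as the wrench's.
- socket (a point): Centre of the socket's underside on the head's axis; turns with the socket. The hexagonal hole is 48.4 mm across flats (1.2 mm play a side, +/-0.09 rad of yaw). This point's x axis points square at one of its flats: it fits the nut when this x axis and that of nut_top agree modulo 60 degrees.
- ratchet (a joint): Slip of the socket in the wrench, rad, about 0 at the start (0.1 of play). Swinging the handle clockwise (from above) drives the socket; swung back anticlockwise, the socket stays with the nut, the handle slips (drag below 0.05 N m) and this value grows. One click is 0.22 rad; with the socket's play up to 0.45 rad of handle swing is lost at each turn-back.
- mat: Cork mat fixed on the shelf, 260 x 140 x 4 mm, on one side of the bracket, left or right. Origin at the centre of its underside, x along its length. The wrench lies on it at the start.
- caddy: Turntable caddy, a clear round tray 230 mm across, 22 mm high (tray's top), on the other side of the bracket. It spins easily. Origin under its centre.
- soap_dish: Round white ceramic soap dish, 84 mm across, 22 mm high; stands on the caddy, not to be disturbed. Origin at the centre of its underside.
- tweezers_tin: Flat silver tin, 85 x 34 x 18 mm; stands on the caddy, not to be disturbed. Origin at the centre of its underside.
- pill_bottle: Closed orange pill bottle, 40 mm across, 75 mm high; stands on the caddy, not to be disturbed. Origin at the centre of its underside.
- pumice: Glass pumice block, 38 x 60 x 28 mm; stands on the caddy, not to be disturbed. Origin at the centre of its underside.
There are look-alikes about, which are no part of the job. Of the things shaped like the bracket, the white one is meant.

How it is judged:
On the way, in this order (a step that is already met when the one before it is completed fails the run):
1. the cover is swivelled clear of the nut (value of joint cover above 1.2 rad), for 0.2 s.
2. the wrench is seated over the nut (horizontal distance between wrench and nut_top below 0.005 m and z of wrench in the frame of bracket below 0.037 m and angle between wrench's own z axis and vertical below 0.15 rad), for 0.2 s.
3. the nut is tight, driven by the seated wrench, which has ratcheted back on the way (all of step 2 and value of joint nut above 2.05 rad and value of joint ratchet above 0.3 rad), for 0.1 s.
At the end, for the whole second after the job is handed in: The nut is within 0.15 rad of its tight stop (joint nut above 2.05), the cover is open (above 1.2 rad), and the wrench lies flat, right way up and at rest on the cork mat, its head's centre and its grip point both over the mat (value of joint nut above 2.05 rad and value of joint cover above 1.2 rad and z of wrench in the frame of mat below 0.01 m and angle between wrench's own z axis and vertical below 0.1 rad and linear speed of wrench below 0.02 m/s and x of wrench in the frame of mat between -0.13 and 0.13 m and y of wrench in the frame of mat between -0.07 and 0.07 m and x of wrench_grip in the frame of mat between -0.13 and 0.13 m and y of wrench_grip in the frame of mat between -0.07 and 0.07 m); the robot touches nothing.
It fails at once if the soap dish is shifted by more than 30 mm or tipped (distance of soap_dish from where it was at the start of the episode above 0.03 m or angle between soap_dish's own z axis and vertical above 0.4 rad).
It fails at once if the tweezers tin is shifted by more than 30 mm or tipped (distance of tweezers_tin from where it was at the start of the episode above 0.03 m or angle between tweezers_tin's own z axis and vertical above 0.4 rad).
It fails at once if the pill bottle is shifted by more than 30 mm or tipped (distance of pill_bottle from where it was at the start of the episode above 0.03 m or angle between pill_bottle's own z axis and vertical above 0.4 rad).
It fails at once if the pumice is shifted by more than 30 mm or tipped (distance of pumice from where it was at the start of the episode above 0.03 m or angle between pumice's own z axis and vertical above 0.4 rad).
It fails at once if the wrench is dropped (free of the gripper and falling faster than 0.7 m/s) (linear speed of wrench above 0.7 m/s and contact force between the fingers and wrench below 0.1 N).
It also fails if it takes over 72 s, if anything falls off the work surface, if the arm or the gripper's body presses on something with over 40 N, if the wrist force passes 120 N, or if a joint passes its speed limit or range.

ROBOT

A 6-joint arm with a two-finger parallel gripper is mounted at the origin on the work surface. World frame = base frame: x ahead of the robot, y to its left, z up, the work surface at z = 0. Lengths are in m, angles in rad, forces in N, time in s.
With the tool pointing down it reaches from about 0.275 to 1 m from the base axis. Payload 8.4 kg.
Tool frame: the origin (TCP) lies on the centre line of the jaws, within the pads' length; the fingertips stand 17 mm ahead of it and the grasp point (between the pads) lies 2 mm behind it (bot.tcp_to_tips is the z of the fingertips in the tool frame, in m); z points along the fingers, y is the line along which they close (so a half turn about z gives the same grasp; the last joint's range is limited). The gripper opens to 85 mm and grips with 20 to 120 N. Pads are 22 mm wide; open, the fingers measure 114 mm over their backs; the gripper's body (76 mm by 85 mm) begins 54 mm behind the grasp point. The pads swing forward as they close: fully open they stand 13 mm farther back than shut.
Start: joints at [1.143, 0.353, 1.633, -0, 1.155, -0.002], TCP at [0.258, 0.569, 0.248] pointing down, gripper open.
Joint ranges: [-2.63, 2.63], [-0.92, 2.1], [0.06, 2.66], [-1.3, 4.44], [0, 2.69], [-3.02, 3.02]. Speed limits (rad/s): [2.22, 2.22, 2.79, 3.14, 3.14, 3.14].

INTERFACE

Orientations are given as a unit quaternion [x, y, z, w].
In Python, from workcell import bot, hand, kinematics, get_obs, vision, hand_in gives the robot as it stands. The module is installed in compiled form; this text tells all that it offers. Calls block until the motion is done:
- bot.reach(position, orientation): joint-space move of the TCP to a pose.
- bot.servo_line(position, ori=None, velocity=0.15): straight line of the TCP; ori=None keeps the orientation; velocity is the mean speed in m/s.
- bot.goto_joints(angles): joint-space move.
- hand.move_gripper(opening, strength=None): finger opening in m; strength is the grip in N (None keeps the last); returns when the fingers have stopped.
- bot.dwell(seconds).
- kinematics.solve_ik(position, orientation): joint angles nearest the present ones, or None.
- get_obs(): the state.
- vision.read_camera(name): name is "side" or "top" or "wrist"; returns a dict with "frame" (420x560x3 uint8, red, green, blue), "intrinsics" (3x3 intrinsics, pixels), "dist" ([k1, k2, p1, p2, k3] as OpenCV has them; the pictures are not rectified), "view" (4x4, takes a point from world to camera coordinates). Camera axes: x right, y down, z forward; pixel columns grow to the right and rows downward; lengths in m; the calibration is good to about 2 mm. A picture is of the moment at which its call begins. There is no depth.
A pose or a line that the arm cannot do raises bot.IKError and nothing moves.
- hand_in(): hands the job in; it is judged then, once.
The state is a dict: "time_s": time; "joint_pos": joint angles; "joint_vel": joint speeds; "joint_efforts": joint torques, N m; "position": TCP position; "orientation": TCP orientation; "wrist_force": force on the tool from outside, world axes, zero at the start; "ft_torque": the same for the moment, N m; "gripper_width": finger opening in m; "grip_force": force on a finger pad.
Only numpy, scipy, OpenCV 4.12 (cv2) and the standard library are available. Lean on these libraries where they do the work, as an engineer would, in place of code of your own. Each camera call takes 0.05 s, during which the arm holds its last target. There are 200 camera calls.

## Working session

There is one attempt and no reset: what is moved stays moved. The work goes in short steps, each a Python script; the robot and the scene stay as the last script left them, time stands still between calls to the robot, and variables do not carry over. Pictures are saved under pics/ and viewed, at most 10 in all, crops included, and the job is handed in when it is done.

```bash
mkdir -p pics
cat > h.py <<'E'
import numpy as np, cv2, json
from workcell import bot, hand, kinematics, get_obs, vision, hand_in
from scipy.spatial.transform import Rotation as R
def snap(n,f):
    d=vision.read_camera(n); cv2.imwrite(f'pics/{f}.png',d['frame'][:,:,::-1])
    json.dump({k:np.array(d[k]).tolist() for k in('intrinsics','dist','view')},open(f'pics/{f}.json','w')); return d
def cal(f):
    d=json.load(open(f'pics/{f}.json')); return [np.array(d[k]) for k in('intrinsics','dist','view')]
def ray(f,px):
    K,D,V=cal(f); n=cv2.undistortPoints(np.array([[px]],float),K,D)[0,0]
    r=V[:3,:3].T@np.r_[n,1]; return -V[:3,:3].T@V[:3,3], r/np.linalg.norm(r)
def at_z(f,px,z):
    o,r=ray(f,px); return o+r*(z-o[2])/r[2]
def tri(obs):
    A=np.zeros((3,3));b=np.zeros(3);L=[ray(*o) for o in obs]
    for o,r in L:
        P=np.eye(3)-np.outer(r,r);A+=P;b+=P@o
    x=np.linalg.solve(A,b); return x,[round(np.linalg.norm(np.cross(x-o,r))*1e3,1) for o,r in L]
def proj(f,p):
    K,D,V=cal(f); return cv2.projectPoints(np.array(p,float).reshape(-1,3),V[:3,:3],V[:3,3],K,D)[0][:,0]
def down(yaw): # tool z down, tool x at world yaw
    return (R.from_euler('z',yaw)*R.from_euler('x',np.pi)).as_quat()
E
python3 - <<'E'
from h import *
a=snap('top','top0');b=snap('side','side0');c=snap('wrist','w0')
s=get_obs();print(s['time_s'],s['orientation'],s['wrist_force'])
for n in('top0','side0','w0'):
    K,D,V=cal(n);print(n,K[0,0],-V[:3,:3].T@V[:3,3],V[2,:3])
im=np.hstack([cv2.resize(cv2.imread(f'pics/{n}.png'),(800,600)) for n in('top0',)]);cv2.imwrite('pics/top0b.png',im)
cv2.imwrite('pics/side0b.png',cv2.resize(cv2.imread('pics/side0.png'),(800,600)))
E
```

```text
0.15 [ 2.11307393e-01  9.77419511e-01 -5.22872011e-04 -1.11972900e-04] [0.76236491 1.13675388 0.08274374]
top0 459.41231077685404 [ 0.29408209 -0.01059236  1.24042948] [ 0.160838    0.00202828 -0.98697874]
side0 435.43904923248675 [ 0.27173896 -0.83364572  0.74216221] [ 0.20620604  0.76458547 -0.61064567]
w0 360.14352722843677 [0.19470078 0.59692306 0.37296145] [ 0.24529478 -0.11183401 -0.96297644]
```

View pics/top0b.png

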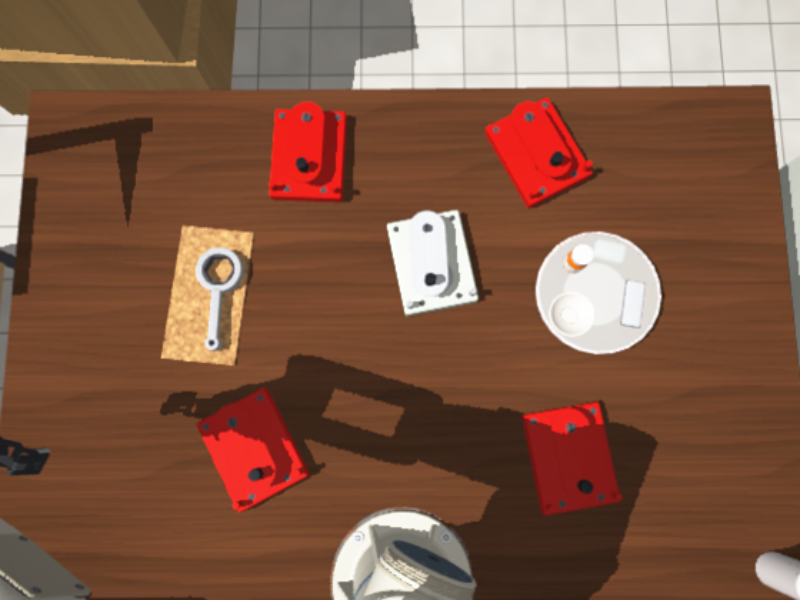

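View pics/side0b.png

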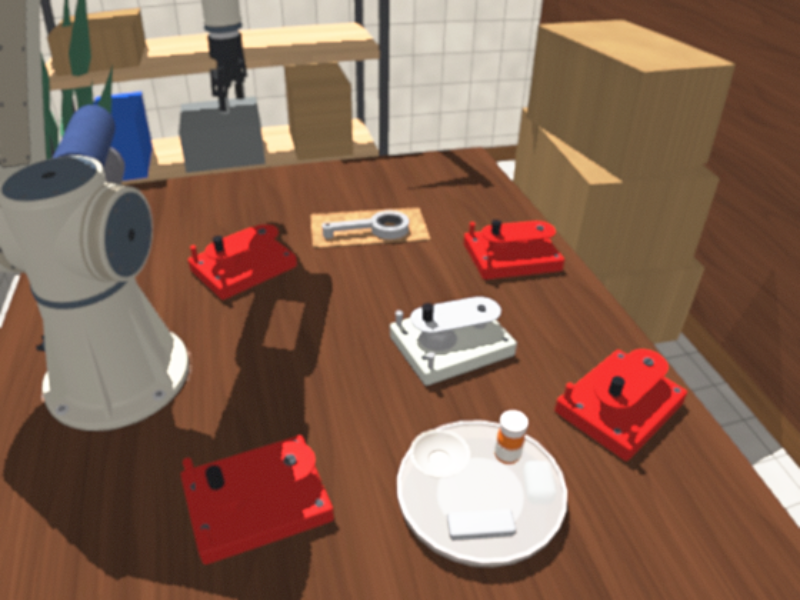

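White bracket at about (432,262) is the one: the other four bracket shapes (308,152), (540,152), (253,450), (572,458) are red. The mat with the wrench is on the left (head (221,269), boss (211,343)), and the caddy is on the right at (600,292). Next I'll take close wrist views.

Run:
```python
from h import *
s=.7
f=lambda u,v,z:at_z('top0',(u*s,v*s),z)
hd=f(221,269,.03);bs=f(211,343,.03);kn=f(432,280,.094);pv=f(428,228,.066)
print(hd,bs,kn,pv); 
print('mat',[f(*c,.004)[:2].round(3) for c in((182,226),(253,232),(237,364),(162,357))])
print('br',[f(*c,.03)[:2].round(3) for c in((388,222),(457,210),(477,300),(405,315))])
m=(hd+bs)/2; 
bot.reach([m[0]-.03,m[1]-.0,.28],down(np.pi)); snap('wrist','w1')
bot.servo_line([m[0]+.05,m[1]-.05,.28],velocity=.3); snap('wrist','w2')
c=(kn+pv)/2
bot.reach([c[0]-.05,c[1]+.03,.28],down(np.pi)); snap('wrist','b1')
bot.servo_line([c[0]+.04,c[1]-.03,.28],velocity=.3); snap('wrist','b2')
print(get_obs()['time_s'])
A=[cv2.imread(f'pics/{n}.png') for n in('w1','w2','b1','b2')]
g=np.vstack([np.hstack(A[:2]),np.hstack(A[2:])]);
cv2.imwrite('pics/m1.png',cv2.resize(g,(800,600),interpolation=cv2.INTER_AREA))
```

```text
[0.56722005 0.33670135 0.03      ] [0.4270783  0.34990045 0.03      ] [ 0.52990064 -0.05846138  0.094     ] [ 0.63378655 -0.05358176  0.066     ]
mat [array([0.659, 0.423]), array([0.646, 0.285]), array([0.39 , 0.307]), array([0.404, 0.449])]
br [array([0.657, 0.021]), array([ 0.679, -0.111]), array([ 0.504, -0.145]), array([ 0.477, -0.01 ])]
3.725
```

View pics/m1.png

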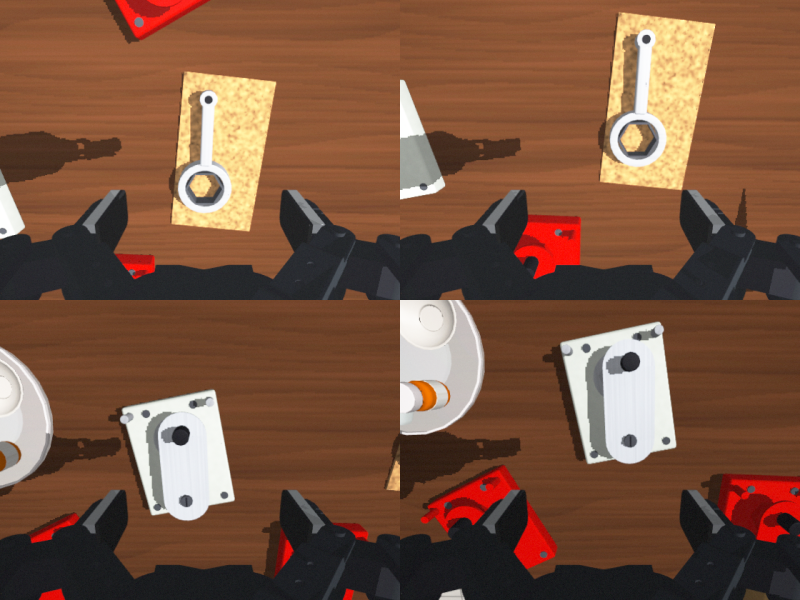

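Run:
```python
import cv2,numpy as np
def c(n,x,y,w,h,s): 
    return cv2.resize(cv2.imread(f'pics/{n}.png')[y:y+h,x:x+w],(int(round(w*s)),int(round(h*s))),interpolation=cv2.INTER_CUBIC)
L=np.hstack([c('w1',246,100,80,240,2.5),c('w2',290,30,80,240,2.5)])
Rr=np.vstack([c('b1',150,140,240,180,5/3),c('b2',200,30,240,180,5/3)])
cv2.imwrite('pics/m2.png',np.hstack([L,Rr]))
```

```text
(no output)
```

View pics/m2.png

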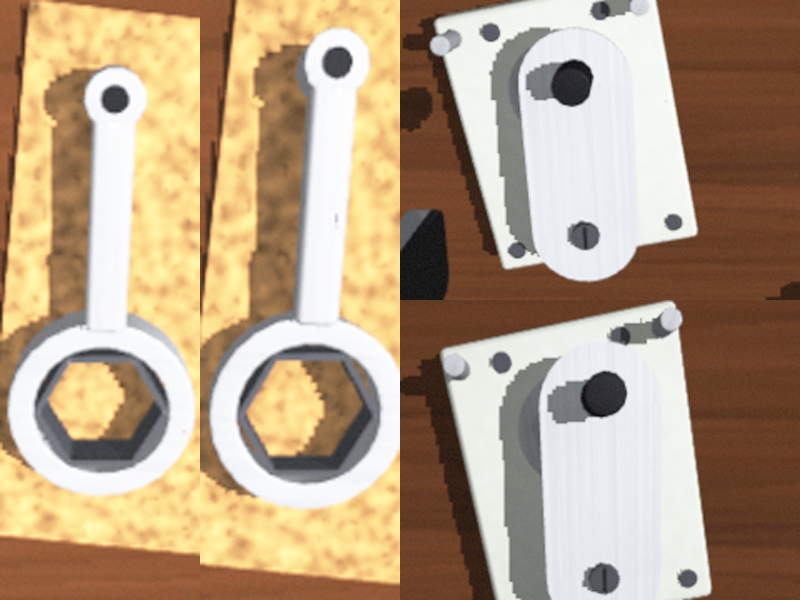

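The crops show the wrench handle pointing towards the robot, with socket corners pointing left and right. On the white bracket I can see the black knob, slotted pivot screw and two steel pins. I'll triangulate these.

Run:
```python
from h import *
T=lambda n,*o:(lambda r:(print(n,r[0].round(4),r[1]),r[0])[1])(tri(o))
S=.7
b=T('boss',('w1',(292,139.6)),('w2',(344.8,54.8)))
h=T('head',('w1',(286.8,263.2)),('w2',(332,195.2)))
k=T('knob',('b1',(253.2,189.8)),('b2',(322.4,86.4)),('top0',(431*S,279*S)))
p=T('pivot',('b1',(261,281.6)),('b2',(321.8,196.8)),('top0',(428*S,228*S)))
p1=T('pinR',('b1',(174,167)),('b2',(233.6,69.6)))
p2=T('pinL',('b1',(295.2,143)),('b2',(362.6,41.4)))
# fixed z
for n,z,pts in(('boss',.032,(('w1',(292,139.6)),('w2',(344.8,54.8)))),('head',.028,(('w1',(286.8,263.2)),('w2',(332,195.2)))),('knob',.094,(('b1',(253.2,189.8)),('b2',(322.4,86.4)))),('piv',.066,(('b1',(261,281.6)),('b2',(321.8,196.8)))),('pR',.058,(('b1',(174,167)),('b2',(233.6,69.6)))),('pL',.058,(('b1',(295.2,143)),('b2',(362.6,41.4))))):
    print(n,[at_z(*q,z)[:2].round(4) for q in pts])
print(np.linalg.norm((k-p)[:2]),np.linalg.norm((h-b)[:2]),np.linalg.norm((p1-p2)[:2]))
d=(p1+p2)/2; x=(p-d)[:2]; print('x len',np.linalg.norm(x),'yaw',np.arctan2(x[1],x[0]),np.arctan2(*(p2-p1)[[1,0]])-np.pi/2,'knob ang',np.arctan2(*(k-p)[[1,0]]))
```

```text
boss [0.4283 0.3511 0.0321] [np.float64(0.1), np.float64(0.1)]
head [0.5702 0.3457 0.0203] [np.float64(0.6), np.float64(0.6)]
knob [ 0.5345 -0.0549  0.0842] [np.float64(1.1), np.float64(1.2), np.float64(2.3)]
pivot [ 0.6327 -0.051   0.0731] [np.float64(1.9), np.float64(1.0), np.float64(2.5)]
pinR [ 0.5186 -0.1325  0.0567] [np.float64(0.6), np.float64(0.6)]
pinL [ 0.4951 -0.0154  0.054 ] [np.float64(0.5), np.float64(0.5)]
boss [array([0.4284, 0.3512]), array([0.4283, 0.3511])]
head [array([0.5671, 0.3462]), array([0.568 , 0.3441])]
knob [array([ 0.5326, -0.053 ]), array([ 0.5355, -0.0548])]
piv [array([ 0.6364, -0.0496]), array([ 0.6352, -0.0497])]
pR [array([ 0.5181, -0.1326]), array([ 0.5191, -0.1318])]
pL [array([ 0.495 , -0.0151]), array([ 0.4955, -0.0166])]
0.09824783674067254 0.14193598889111061 0.11938731397320745
x len 0.12789845030457078 yaw 0.1806790259808873 0.19861558587057138 knob ang -3.101082382821203
```

```bash
cat >> h.py <<'E'
BY=.19; PV=np.array([.6358,-.0497]); NUT=np.array([.5522,-.0657])
E
python3 - <<'E'
from h import *
def pose(a,z): # a world angle of knob dir
    return np.r_[PV+.1*np.array([np.cos(a),np.sin(a)]),z], down(a)
a0=np.pi+.03
hand.move_gripper(.05)
bot.reach(*pose(a0,.14)); bot.servo_line(pose(a0,.089)[0],velocity=.15)
hand.move_gripper(.027,20); print(get_obs()['gripper_width'],get_obs()['grip_force'],get_obs()['wrist_force'])
for a in np.linspace(a0,np.pi+BY-1.65,9)[1:]:
    p,q=pose(a,.089); bot.servo_line(p,q,velocity=.15)
print(get_obs()['wrist_force'],get_obs()['time_s'])
hand.move_gripper(.05); bot.servo_line(pose(a,.15)[0],velocity=.25)
# look at nut: offset two places
bot.reach([NUT[0]+.02,NUT[1],.25],down(np.pi)); snap('wrist','n1')
bot.servo_line([NUT[0]+.06,NUT[1]-.03,.2],velocity=.3); snap('wrist','n2')
print(get_obs()['time_s'],proj('n1',[[*NUT,.052]]),proj('n2',[[*NUT,.052]]))
def c(n,w=200,h=225,s=2):
    x,y=proj(n,[[*NUT,.052]])[0].astype(int); x0=max(x-w//2,0);y0=max(y-h//2,0); print(n,x0,y0)
    return cv2.resize(cv2.imread(f'pics/{n}.png')[y0:y0+h,x0:x0+w],(w*s,h*s),interpolation=cv2.INTER_CUBIC)
cv2.imwrite('pics/m3.png',np.hstack([c('n1'),c('n2')]))
E
```

```text
0.027133167708810215 0.0 [1.01572305 0.39242085 0.46065433]
[ 0.22797513 -0.133605   -0.440462  ] 8.3833
11.075 [[284.63406438 165.55685207]] [[325.70202997 122.43510162]]
n1 184 53
n2 225 10
```

View pics/m3.png

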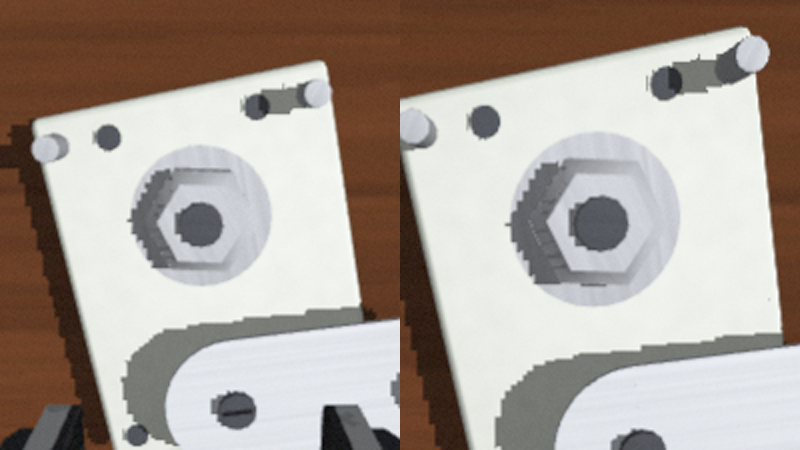

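Cover is open and clear; stud in n1 at (284,165.5), matching the predicted nut position. I'll take a closer socket view and enlarge both hexagons.

Run:
```python
from h import *
print(tri([('n1',(284,165.5)),('n2',(326,121))]),at_z('n1',(284,165.5),.056),at_z('n2',(326,121),.056))
H=np.array([.5685,.345])
bot.reach([H[0]+.05,H[1],.2],down(np.pi)); snap('wrist','s1')
def c(n,P,w=100,h=100,s=4):
    x,y=proj(n,[P])[0].astype(int); x0=max(x-w//2,0);y0=max(y-h//2,0); print(n,x0,y0)
    return cv2.resize(cv2.imread(f'pics/{n}.png')[y0:y0+h,x0:x0+w],(w*s,h*s),interpolation=cv2.INTER_CUBIC)
cv2.imwrite('pics/m4.png',np.hstack([c('n2',[*NUT,.052]),c('s1',[*H,.028])]))
```

```text
(array([ 0.55098144, -0.06629914,  0.05936081]), [np.float64(0.1), np.float64(0.1)]) [ 0.55153456 -0.06626478  0.056     ] [ 0.55104921 -0.06596119  0.056     ]
n2 275 72
s1 236 82
```

View pics/m4.png

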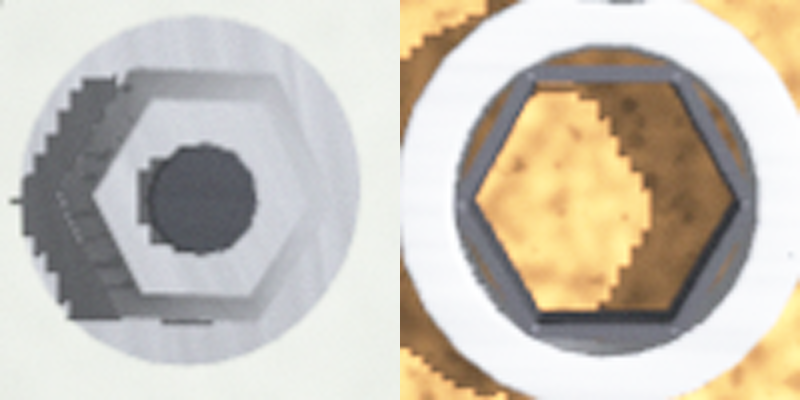

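Run:
```python
from h import *
from scipy.optimize import least_squares
def W(n,o,pts,z): return np.array([at_z(n,(o[0]+u/4-.375,o[1]+v/4-.375),z)[:2] for u,v in pts])
def ang(P,names):
    base=dict(R=0,UR=1,UL=2,L=3,LL=4,LR=5)
    # image at yaw pi: up=-x,right=+y ; image angle k*60 ccw-in-image
    def f(q): return np.concatenate([P[i]-(q[:2]+q[3]*np.array([-np.sin(t:=base[n]*np.pi/3+q[2]),np.cos(t)])) for i,n in enumerate(names)])
    r=least_squares(f,[*P.mean(0),0,.025],x_scale=[.01,.01,.1,.01]); return r.x, np.abs(r.fun).max()
p=W('n2',(275,72),[(95,197),(149,97),(138,293),(248,297)],.052)
print('nut',ang(p,['L','UL','LL','LR']))
e=W('n2',(275,72),[(149,97),(272,101),(138,293),(245,297)],.052)
s=lambda a:np.arctan2(-(a[1]-a[0])[0],(a[1]-a[0])[1])
print(s(e[:2]),s(e[2:]))
q=[(474,200),(537,82),(672,83),(740,200),(675,312),(538,315)]
p=W('s1',(236,82),[(u-400,v) for u,v in q],.004)
print('sock low',ang(p,['L','UL','UR','R','LR','LL']))
q=[(532,72),(677,70),(745,203),(676,329),(535,331),(468,203)]
p=W('s1',(236,82),[(u-400,v) for u,v in q],.024)
print('sock up',ang(p,['UL','UR','R','LR','LL','L']))
```

```text
nut (array([ 0.55152757, -0.06650299, -0.03478685,  0.02004025]), np.float64(0.0007291856364275845))
-0.030692129059840943 -0.03702037061292907
sock low (array([0.56949011, 0.34567579, 0.00590917, 0.02894755]), np.float64(0.0008362862452784836))
sock up (array([0.56886176, 0.34544103, 0.00453994, 0.02940747]), np.float64(0.001192588739778011))
```

```bash
cat >> h.py <<'E'
NUT=np.array([.5514,-.0662])
def grip(c,yaw): return c-.105*np.array([np.cos(yaw),np.sin(yaw)])
E
python3 - <<'E'
from h import *
y=-.04; H=np.array([.5692,.3455]); G=grip(H,y)
hand.move_gripper(.05)
bot.reach([*G,.12],down(y)); bot.servo_line([*G,.026],velocity=.12)
hand.move_gripper(.0,110); s=get_obs(); print(s['gripper_width'],s['grip_force'],s['wrist_force'])
bot.servo_line([*G,.08],velocity=.06); bot.servo_line([*G,.16],velocity=.15); s=get_obs(); print(s['wrist_force'],s['ft_torque'],s['gripper_width'])
y=-.08; G=grip(NUT,y)
bot.reach([*G,.16],down(y)); bot.servo_line([*G,.095],velocity=.1); snap('wrist','h1'); print(get_obs()['time_s'],get_obs()['position'])
cv2.imwrite('pics/h1b.png',cv2.resize(cv2.imread('pics/h1.png'),(800,600),interpolation=cv2.INTER_CUBIC))
# predicted seats in image: head top centre and nut stud top if rigid
print(proj('h1',[[*NUT,.095-.026+.028],[*NUT,.056]])/.7)
E
```

```text
0.015695750858214043 107.91227102279663 [-1.65352143 -0.8529253   7.46241284]
[-0.26083957 -0.03108466 -3.18152504] [ 0.00656416  0.31532804 -0.04785482] 0.015743727827105845
21.1833 [ 0.44728906 -0.05777156  0.09551402]
[[406.39999971 -27.23814617]
 [406.65300864  20.80069916]]
```

View pics/h1b.png

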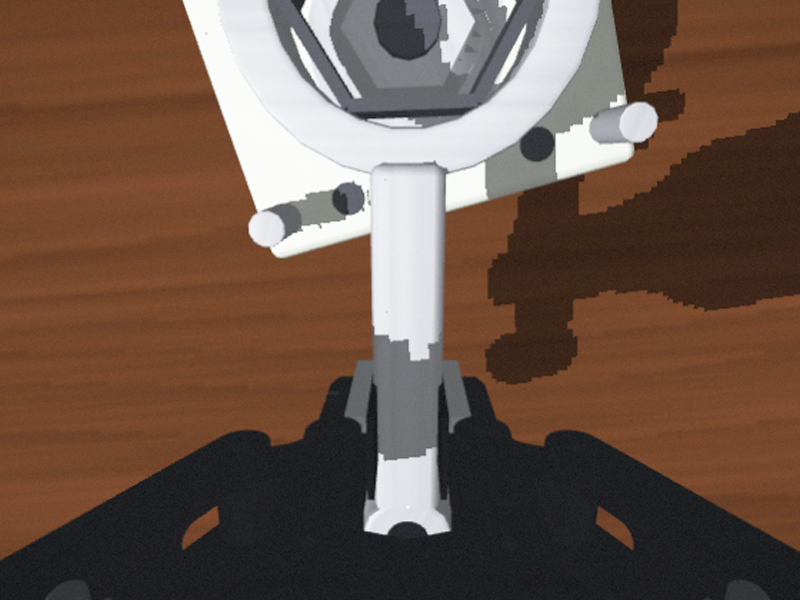

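Through the ring the nut is centred: stud at (408,22) and ring mid about (410,-), with hex edges parallel. I'll check the ring's near edge against its prediction, then lower with force monitoring.

Run:
```python
from h import *
y=-.08; G=grip(NUT,y); u=np.array([np.cos(y),np.sin(y)])
a=np.r_[np.array(get_obs()['position'])[:2]+.105*u-.043*u,.0955-.026+.024]
print('ring edge pred',proj('h1',[a])/.7)
for z in np.arange(.09,.051,-.004):
    bot.servo_line([*G,z],velocity=.05); s=get_obs(); f=np.array(s['wrist_force']); print(round(z,3),s['position'].round(4) if hasattr(s['position'],'round') else s['position'],f.round(1))
    if f[2]>20: break
print(s['time_s'])
```

```text
ring edge pred [[405.98725669 176.77601092]]
0.09 [ 0.4467 -0.0578  0.09  ] [-0.1  0.4 -3.5]
0.086 [ 0.4465 -0.0578  0.0858] [-0.5  0.4 -2.8]
0.082 [ 0.4465 -0.0578  0.0818] [-0.3 -0.8 -3.2]
0.078 [ 0.4465 -0.0578  0.0777] [ 0.8  0.4 -2.7]
0.074 [ 0.4466 -0.0578  0.0737] [ 0.7  0.2 -2.7]
0.07 [ 0.4465 -0.0578  0.0697] [ 0.5  1.4 -3.4]
0.066 [ 0.4465 -0.0578  0.0657] [ 0.7  0.1 -3. ]
0.062 [ 0.4466 -0.0578  0.0618] [-0.  -0.3 -3.8]
0.058 [ 0.4465 -0.0578  0.0577] [-0.4  0.4 -2.9]
0.054 [ 0.4469 -0.0578  0.0539] [ 0.6  0.1 -2.5]
23.6833
```

```bash
cat >> h.py <<'E'
def swing(y0,y1,z=.052,step=.13,fmax=25,v=.1):
    n=max(1,int(np.ceil(abs(y1-y0)/step))); out=[]
    for y in np.linspace(y0,y1,n+1)[1:]:
        bot.servo_line([*grip(NUT,y),z],down(y),velocity=v)
        s=get_obs(); f=np.array(s['wrist_force']); t=-f[:2]@[-np.sin(y),np.cos(y)]; r=f[:2]@[np.cos(y),np.sin(y)]
        out.append((round(y,2),*np.round([t,r,f[2]],1)))
        if abs(t)>fmax: break
    print(round(s['time_s'],1),*out,sep='\n '); return y
E
python3 - <<'E'
from h import *
y=-.08
bot.servo_line([*grip(NUT,y),.052],velocity=.05); print(get_obs()['wrist_force'])
hand.move_gripper(.0,40); bot.dwell(.2); print(get_obs()['wrist_force'],get_obs()['gripper_width'])
y=swing(y,BY-.64)
y=swing(y,BY+.64)
print('cw'); y=swing(y,BY-.64)
E
```

```text
[-3.28137394  0.73594272  7.13149908]
[-3.59940713  0.07599131  6.48595438] 0.015545552805479845
25.2
 (np.float64(-0.2), np.float64(-0.7), np.float64(-1.1), np.float64(5.4))
 (np.float64(-0.33), np.float64(0.3), np.float64(-1.4), np.float64(5.5))
 (np.float64(-0.45), np.float64(-0.4), np.float64(-1.6), np.float64(6.5))
28.0
 (np.float64(-0.32), np.float64(-1.4), np.float64(-1.7), np.float64(5.9))
 (np.float64(-0.19), np.float64(-1.7), np.float64(-1.2), np.float64(5.3))
 (np.float64(-0.07), np.float64(-1.4), np.float64(-0.2), np.float64(5.0))
 (np.float64(0.06), np.float64(-0.3), np.float64(-0.5), np.float64(5.3))
 (np.float64(0.19), np.float64(0.4), np.float64(-0.5), np.float64(5.5))
 (np.float64(0.32), np.float64(0.5), np.float64(-0.1), np.float64(5.0))
 (np.float64(0.45), np.float64(1.7), np.float64(0.2), np.float64(4.5))
 (np.float64(0.57), np.float64(0.6), np.float64(-0.2), np.float64(5.7))
 (np.float64(0.7), np.float64(1.7), np.float64(0.0), np.float64(5.5))
 (np.float64(0.83), np.float64(2.5), np.float64(-0.4), np.float64(6.3))
cw
30.9
 (np.float64(0.7), np.float64(0.8), np.float64(0.2), np.float64(5.8))
 (np.float64(0.57), np.float64(0.7), np.float64(-0.3), np.float64(5.6))
 (np.float64(0.45), np.float64(0.5), np.float64(-0.7), np.float64(5.2))
 (np.float64(0.32), np.float64(1.2), np.float64(0.0), np.float64(6.4))
 (np.float64(0.19), np.float64(-0.3), np.float64(0.4), np.float64(6.0))
 (np.float64(0.06), np.float64(0.4), np.float64(0.4), np.float64(5.7))
 (np.float64(-0.07), np.float64(-0.1), np.float64(0.9), np.float64(5.6))
 (np.float64(-0.19), np.float64(-0.9), np.float64(1.0), np.float64(6.1))
 (np.float64(-0.32), np.float64(-1.6), np.float64(0.3), np.float64(7.2))
 (np.float64(-0.45), np.float64(-0.9), np.float64(-0.0), np.float64(5.8))
```

Run:
```python
from h import *
s=get_obs(); print(s['ft_torque'],s['wrist_force'],s['position'])
snap('wrist','k1'); snap('side','k2'); 
x,y=proj('k2',[[*NUT,.05]])[0].astype(int); print(x,y)
a=cv2.imread('pics/k1.png'); b=cv2.imread('pics/k2.png')[y-60:y+60,x-80:x+80]
g=np.hstack([cv2.resize(a[:300],(480,257)),np.zeros((257,0,3),np.uint8)])
b=cv2.resize(b,(480,343),interpolation=cv2.INTER_CUBIC)
cv2.imwrite('pics/m5.png',np.vstack([g,b]))
```

```text
[-0.00697282 -0.42361777  0.1281864 ] [0.36643355 0.85197893 5.76584551] [ 0.4575498  -0.01994139  0.05231602]
304 229
```

View pics/m5.png

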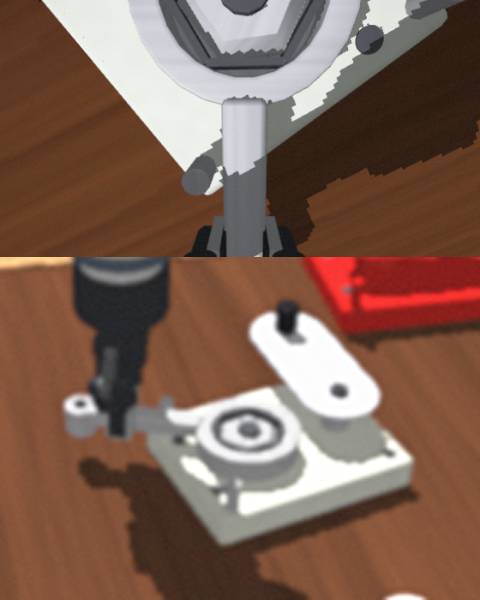

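The wrench is seated flat with the nut inside the socket; the handle is at the left pin. Carrying on until the stop is felt.

Run:
```python
from h import *
y=BY-.64
for i in range(2):
    y=swing(y,BY+.64,step=.32,v=.13); print('cw'); y=swing(y,BY-.64,v=.13,step=.16,fmax=18)
    if y>BY-.6: break
print(get_obs()['ft_torque'],get_obs()['gripper_width'])
```

```text
32.8
 (np.float64(-0.13), np.float64(-0.5), np.float64(0.3), np.float64(6.9))
 (np.float64(0.19), np.float64(0.8), np.float64(-0.5), np.float64(5.6))
 (np.float64(0.51), np.float64(1.6), np.float64(-0.4), np.float64(6.2))
 (np.float64(0.83), np.float64(3.2), np.float64(-2.8), np.float64(7.4))
cw
35.3
 (np.float64(0.67), np.float64(0.1), np.float64(-1.4), np.float64(6.7))
 (np.float64(0.51), np.float64(-0.1), np.float64(-0.9), np.float64(6.6))
 (np.float64(0.35), np.float64(0.2), np.float64(1.0), np.float64(5.0))
 (np.float64(0.19), np.float64(-0.1), np.float64(0.8), np.float64(6.0))
 (np.float64(0.03), np.float64(-0.9), np.float64(1.5), np.float64(5.7))
 (np.float64(-0.13), np.float64(-0.9), np.float64(0.6), np.float64(5.4))
 (np.float64(-0.29), np.float64(7.5), np.float64(2.7), np.float64(6.1))
 (np.float64(-0.45), np.float64(20.6), np.float64(6.8), np.float64(8.4))
37.2
 (np.float64(-0.13), np.float64(-0.6), np.float64(0.9), np.float64(6.3))
 (np.float64(0.19), np.float64(5.3), np.float64(-0.5), np.float64(6.3))
 (np.float64(0.51), np.float64(1.4), np.float64(-1.4), np.float64(10.3))
 (np.float64(0.83), np.float64(1.4), np.float64(-3.8), np.float64(8.9))
cw
37.8
 (np.float64(0.67), np.float64(4.0), np.float64(-2.9), np.float64(6.3))
 (np.float64(0.51), np.float64(18.2), np.float64(-9.0), np.float64(3.1))
[-2.82957264 -0.40395213  1.04337136] 0.015778514937749937
```

Firm resistance (18–20 N) at 0.51 after the previous stroke loaded up at about −0.3, which is the tight stop. I'll press once more, unload, regrip and lift.

Run:
```python
from h import *
y=.51
y=swing(y,.46,fmax=45); bot.dwell(.3)
y=swing(y,.60,fmax=45)
hand.move_gripper(.024); bot.dwell(.1); hand.move_gripper(0.,110); print(get_obs()['gripper_width'])
for z in (.056,.062,.07,.08):
    bot.servo_line([*grip(NUT,y),z],velocity=.05); s=get_obs(); print(z,np.round(s['wrist_force'],1),np.round(s['ft_torque'],2))
    if s['wrist_force'][2]<-25: break
else:
    bot.servo_line([*grip(NUT,y),.16],velocity=.15)
    snap('top','e1');snap('wrist','e2'); print(get_obs()['time_s'])
    g=cv2.resize(cv2.imread('pics/e2.png'),(560,300)); x,v=proj('e1',[[*NUT,.05]])[0].astype(int)
    b=cv2.resize(cv2.imread('pics/e1.png')[v-45:v+45,x-84:x+84],(560,300),interpolation=cv2.INTER_CUBIC)
    cv2.imwrite('pics/m6.png',np.vstack([g,b]))
```

```text
38.0
 (np.float64(0.46), np.float64(21.8), np.float64(-9.6), np.float64(3.1))
38.8
 (np.float64(0.53), np.float64(3.0), np.float64(-1.0), np.float64(7.7))
 (np.float64(0.6), np.float64(2.0), np.float64(-1.7), np.float64(7.3))
0.01592521752173223
0.056 [-0.5 -0.7 -3.8] [-0.11  0.26 -0.04]
0.062 [-0.6 -0.3 -3.7] [-0.14  0.23 -0.02]
0.07 [-0.4  0.1 -2.8] [-0.16  0.22  0.03]
0.08 [-1.5  0.2 -3.1] [-0.13  0.2   0.03]
41.3667
```

View pics/m6.png

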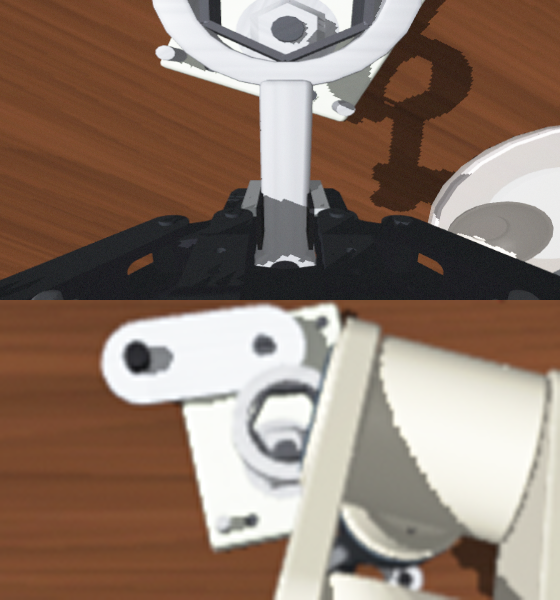

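Run:
```python
from h import *
y=-.04; H=np.array([.5692,.3455]); G=grip(H,y)
bot.servo_line([*grip(NUT,.3),.18],down(.3),velocity=.15)
bot.reach([*G,.16],down(y)); bot.servo_line([*G,.045],velocity=.12)
for z in (.036,.031,.028,.026,.0245):
    bot.servo_line([*G,z],velocity=.04); s=get_obs(); print(z,np.round(s['wrist_force'],1))
    if s['wrist_force'][2]>3: break
hand.move_gripper(.05); bot.servo_line([*G,.12],velocity=.12); print(get_obs()['time_s'])
bot.reach([H[0]-.03,H[1],.28],down(np.pi)); snap('wrist','f1')
bot.reach([NUT[0]+.06,NUT[1]-.03,.2],down(np.pi)); snap('wrist','f2'); print(get_obs()['time_s'])
x,v=proj('f2',[[*NUT,.052]])[0].astype(int); print(x-50,v-50)
b=cv2.resize(cv2.imread('pics/f2.png')[v-50:v+50,x-50:x+50],(400,400),interpolation=cv2.INTER_CUBIC)
a=cv2.resize(cv2.imread('pics/f1.png')[:400,180:580-20],(380,400))
cv2.imwrite('pics/m7.png',np.hstack([a,b]))
```

```text
0.036 [ 0.4 -0.5 -2.5]
0.031 [ 0.   1.1 -2.7]
0.028 [ 0.3  0.  -3.5]
0.026 [-0.  -0.2 -0.5]
0.0245 [-5.2 -3.9 18.4]
47.3417
51.85
274 70
```

View pics/m7.png

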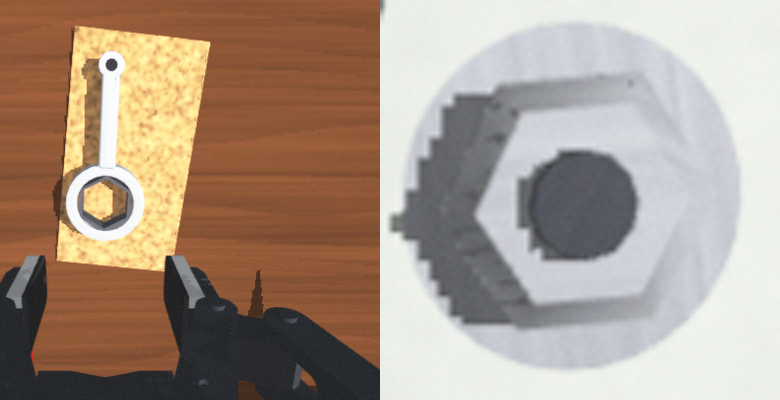

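The wrench lies flat on the mat with head and grip inside it. The nut's hexagon has turned by 1.99 rad (mod 60°), which fits the 2.2 stop from a start of about 0.21, and the gripper is clear.

```bash
python3 -c "
from h import *
print(hand_in())"
```

```text
the job is handed in; nothing more can be done
None
```

The job is handed in at about 52 s of the 72 s allowed: cover open, nut against its tight stop (about 2.2 rad by my measurement), wrench laid flat on the cork mat, and the caddy never approached; the judging result was not shown.

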